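Turn over the status tag of the recorded find

TASK

Two finds stations stand on the table, each with a small tray and a hinged status tag lying towards the robot on its front rests. The find in one tray, a pottery sherd, has been recorded: turn that station's tag right over its axle to show its other face, pushing it with the fingertips, and press it down flat on its rear rests without forcing it. Do not pinch the tag, and leave the other station's tag and everything else on the table as it is.

Things in the scene. Friction and masses are not known exactly. Their poses are not given: they have to be found in the camera images.
- station_a: the station whose tray holds the sherd (to work on), fixed; base plate 205x144x6 mm from x=-50 to +155 mm on 16 mm feet (top at 22 mm). Origin on the table below the tag's axle; x from the axle to the tray behind it (away from the robot, within the yaw), y along the axle, z up. The tray spans x=49 to 153 mm, y=-64 to 64 mm; floor 22 mm, walls 35 mm above the table
- pivot_a (a point): centre of the axle of station_a's tag, 90 mm above the table, between two bearing posts 22x11 mm, 101 mm high, at y=-61 and +61 mm of the station. Four rest pegs, 8 mm thick (rubber tips 11 mm), 86 mm high, stand at x=-24 and +24, y=-35 and +35 mm of the station; else the space below the tag is free
- tag_a (a joint): angle of station_a's tag (size: see edge_a): 0 = level towards the robot (station's -x) on the front rests, face with a raised ring up; pi/2 = upright; pi = level on the rear rests over the tray, face with two bars up. Stiff hinge (0.05 N m, about 1 N at the edge): the tag stays at any angle where it is left; stops at 0 and pi. Starts at 0 to 0.35
- edge_a (a point): middle of the free edge of station_a's tag, 85 mm from the axle, in mid thickness. The tag is a board 104 mm wide along the axle, with a 4 mm core and a 2 mm plate on each face: 8 mm thick, bare rim 6 mm wide and 4 mm thick
- station_b: the other station, same build, with the loupe in its tray; its tag is to be left alone; same axes
- edge_b (a point): middle of the free edge of station_b's tag
- tag_b (a joint): angle of station_b's tag, as tag_a
- sherd: small brown pottery sherd 49 x 41 x 18 mm lying loose in station_a's tray; origin at the centre of its underside
- loupe: black round eye loupe, 32 mm across and 27 mm high, standing in station_b's tray; origin at the centre of its underside
- brush: flat brush with a wooden handle, 136 x 21 x 11 mm, lying loose in front of the stations near the middle, pointing about along y; origin at the centre of its underside
- dish: small round white dish, 68 mm across and 14 mm high, on the right of the middle, in front of the stations; origin at the centre of its underside
- glue_a: white bottle 42 mm across and 75 mm high on the right side of the table; origin at the centre of its underside

How it is judged:
By the outcome, as a careful person would: the job done as asked, in the order asked, and still so for the second after the job is handed in, with the robot touching nothing.
It also fails if it takes over 51 s, if anything falls off the work surface, if the arm or the gripper's body presses on something with over 40 N, if the wrist force passes 120 N, or if a joint passes its speed limit or range.

ROBOT

A 6-joint arm with a two-finger parallel gripper is mounted at the origin on the work surface; the furniture and walls round the work are solid. World frame = base frame: x ahead of the robot, y to its left, z up, the work surface at z = 0. Lengths are in m, angles in rad, forces in N, time in s.
With the tool pointing down it reaches from about 0.425 to 0.95 m from the base axis. Payload 3.5 kg.
Tool frame: the origin (TCP) lies between the finger pads; the fingertips stand 11 mm ahead of it and the grasp point (between the pads) lies 8 mm behind it (ctrl.tcp_to_tips is the distance from the TCP to the fingertips, in m); z points along the fingers, y is the direction in which the jaws open and shut (so a half turn about z gives the same grasp; the last joint's range is limited). The gripper opens to 85 mm and grips with 20 to 120 N. Pads are 22 mm wide; open, the fingers measure 114 mm over their backs; the gripper's body (76 mm by 85 mm) begins 54 mm behind the grasp point. The pads swing forward as they close: fully open they stand 13 mm farther back than shut.
Start: joints at [-1.483, 0.286, 1.577, -0, 1.279, -0.15], TCP at [0.159, -0.656, 0.242] pointing down, gripper open.
Joint ranges: [-2.77, 2.77], [-0.9, 2.22], [0.21, 2.48], [-1.53, 4.67], [0.24, 2.81], [-2.84, 2.84]. Speed limits (rad/s): [2.79, 2.79, 3.14, 3.14, 3.14, 3.14].

INTERFACE

Orientations are given as a unit quaternion [x, y, z, w].
In Python, from plant import monitor, vision, workorder, ctrl gives the robot as it stands.
- The arm moves only by the tool jog_arm, never from a script. Its argument "series" is a list of rows, each a list of 4 numbers: the shift along the tool's x, y, z in m, then the turn about the tool's z in rad. In form: [[tx, ty, tz, spin], ...]. A call has exactly 8 rows; each row shifts and turns the pose as measured when the row begins, along the tool's axes as they then stand; what a row does not reach is not made up. A row lasts 1/12 s, in which the tool goes at most 41.7 mm and 7.16 degrees, less where a joint would pass 70% of its speed; a pose out of reach is approached as far as the arm can. A call is refused whole if a number of a shift passes 0.0417 or a number of a turn 0.125, either way. A call with a gripper value outside its range is refused whole. "grip" is the finger opening in m, from 0 to 0.0854, set as the call begins (left out, the last holds). The fingers move at their own pace and stop on an object; "grip_force" is the grip in N (left out, the last holds). Time passes only in rows, so rows that do not move let the fingers close, or fill a call up. It gives the time, the measured TCP pose, the force and the opening at its end, in the units of the state.
- monitor.get_state(): the state, without advancing time (a new reading comes with each control period).
- vision.read_camera(name): name is "scene" or "top" or "wrist"; returns the picture (384x512x3 uint8, red, green, blue); there is no depth.
- vision.get_calibration(name): a dict with "vfov" (degrees; the focal length in pixels is half the picture's height over the tangent of half this angle, whatever the lens; pixels are square), "cx", "cy" (the principal point, pixels), "R" (3x3) and "t" (3): a world point X has camera coordinates R X + t. Camera axes: x right, y down, z forward; pixel columns grow to the right and rows downward; lengths in m; the calibration is good to about 2 mm. A picture is of the moment at which its call begins: read the wrist's pose just before it. get_calibration takes no time and is no camera call; for the wrist camera it gives the pose at the moment of the call.
- workorder.sign_off(): hands the job in, once; it reports no verdict.
The state is a dict: "time": time; "qpos": joint angles; "dq": joint speeds; "joint_efforts": joint torques, N m; "eef_pos": TCP position; "tcp_rot": TCP orientation; "contact_force": force on the tool from outside, world axes, zero at the start; "wrist_torque": the same for the moment, N m; "opening": opening from 0.0 (shut) to 1.0 (fully open).
Only numpy, scipy, OpenCV 4.12 (cv2) and the standard library are available. Lean on these libraries where they do the work, as an engineer would, in place of code of your own. Each camera call takes 0.05 s, during which the arm holds its last target.

## Working session

There is one attempt and no reset: what is moved stays moved. The work goes in short steps, Python scripts to look and compute and a tool call to move; the robot and the scene stay as the last step left them, time stands still between calls to the robot, and variables do not carry over. Pictures are saved under pics/ and viewed, and the job is handed in when it is done.

Besides the shell and the picture viewer there is one more tool, called after "Call:" as name(argument=value, ...) on one line, values as JSON. jog_arm: Moves the arm, as the interface text tells. Its arguments: {"type":"object","properties":{"series":{"type":"array","items":{"type":"array","items":{"type":"number"}}},"grip":{"type":"number"},"grip_force":{"type":"number"}},"required":["series"]}

```bash
ls; mkdir -p pics; python3 - <<'E'
from plant import monitor, vision, workorder, ctrl
import cv2,numpy as np
print(monitor.get_state()); print(ctrl.tcp_to_tips)
for n in ["scene","top","wrist"]:
    c=vision.get_calibration(n); print(n,c)
    im=vision.read_camera(n); cv2.imwrite(f"pics/{n}0.png",im[:,:,::-1])
E
```

```text
pics
{'time': 0.0, 'qpos': array([-1.48301285e+00,  2.87190209e-01,  1.57817039e+00,  1.78510018e-05,
        1.27859300e+00, -1.50012276e-01]), 'dq': array([-0.00064228,  0.0002521 , -0.00093795,  0.00086169, -0.00109392,
        0.00148115]), 'joint_efforts': array([-6.33741183e-04, -4.05981088e+01, -2.92628664e+01, -1.18246703e-04,
        5.82289285e-03, -5.01378864e-06]), 'eef_pos': array([ 0.15897284, -0.65536823,  0.24093436]), 'tcp_rot': array([ 9.92939585e-01,  1.18615291e-01,  4.52638025e-05, -1.17963690e-03]), 'contact_force': array([ 0.55721312,  0.38319386, -0.51968319]), 'wrist_torque': array([ 0.05453348, -0.00823544, -0.01723755]), 'opening': 1.0034407122531335}
0.011
scene {'vfov': 45.34609633214499, 'cx': 254.30168141595368, 'cy': 189.7873699685758, 'R': array([[-0.64482828, -0.76426806, -0.00952966],
       [-0.3831594 ,  0.33401725, -0.8611744 ],
       [ 0.66135116, -0.55165823, -0.50822027]]), 't': array([0.30826238, 0.29819586, 0.78743756])}
top {'vfov': 55.626197082494755, 'cx': 259.67331804962583, 'cy': 190.65170125870847, 'R': array([[ 0.00703683, -0.99994386,  0.00792211],
       [-0.99868727, -0.00742951, -0.05068084],
       [ 0.05073685, -0.00755507, -0.99868348]]), 't': array([-0.03783651,  0.53644267,  0.9913159 ])}
wrist {'vfov': 59.1339928896138, 'cx': 257.4353186127801, 'cy': 185.9127512624131, 'R': array([[ 0.23459654, -0.97208905, -0.00270782],
       [-0.91861409, -0.22260077,  0.32649205],
       [-0.31798211, -0.07410647, -0.94519607]]), 't': array([-0.67231226, -0.04186243,  0.3817297 ])}
```

View pics/scene0.png

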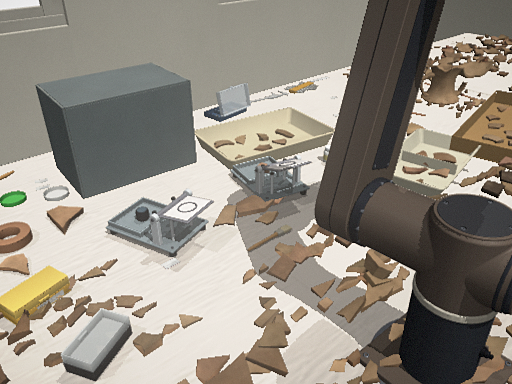

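View pics/top0.png

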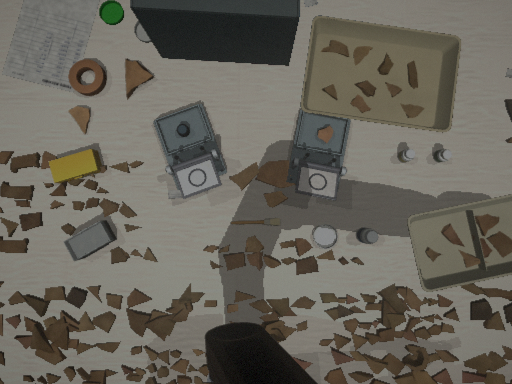

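View pics/wrist0.png

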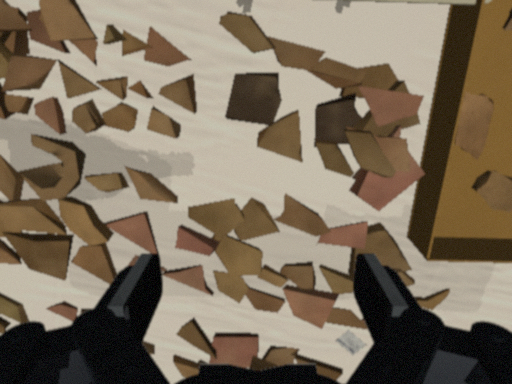

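```bash
python3 - <<'E'
import cv2,numpy as np
t=cv2.imread("pics/top0.png"); s=cv2.imread("pics/scene0.png")
cv2.imwrite("pics/topc.png",cv2.convertScaleAbs(cv2.resize(t[100:210,280:360],None,fx=7,fy=7,interpolation=cv2.INTER_CUBIC)[:600*2],alpha=1.6)[:, :][:770][:600+0] if 0 else cv2.convertScaleAbs(cv2.resize(t[105:205,270:370],(600,600),interpolation=cv2.INTER_CUBIC),alpha=1.7))
cv2.imwrite("pics/scenec.png",cv2.resize(s[140:215,215:315],(800,600),interpolation=cv2.INTER_CUBIC))
E
```

```text
(no output)
```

View pics/topc.png

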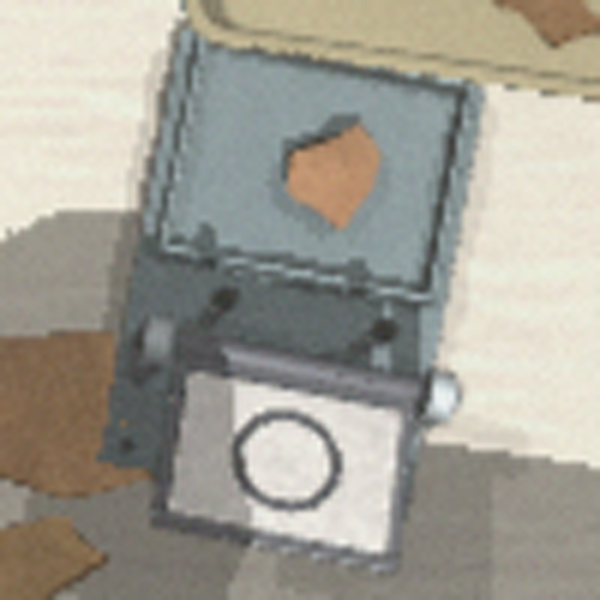

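View pics/scenec.png

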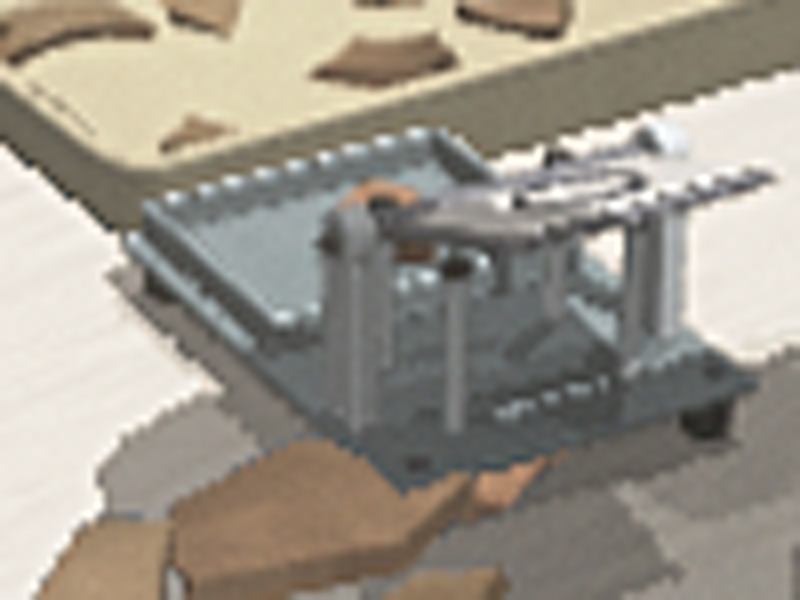

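```bash
cat > h.py <<'E'
from plant import vision
import numpy as np
def ray(n,u,v,c=None):
    c=c or vision.get_calibration(n); f=192/np.tan(np.radians(c['vfov']/2))
    R=np.array(c['R']);t=np.array(c['t'])
    d=R.T@np.array([(u-c['cx'])/f,(v-c['cy'])/f,1]); return -R.T@t,d/np.linalg.norm(d)
def plane(n,u,v,z):
    o,d=ray(n,u,v); return o+d*(z-o[2])/d[2]
def tri(r1,r2):
    (o1,d1),(o2,d2)=r1,r2
    A=np.stack([d1,-d2],1); s=np.linalg.lstsq(A,o2-o1,rcond=None)[0]
    p,q=o1+s[0]*d1,o2+s[1]*d2; return (p+q)/2,np.linalg.norm(p-q)
def proj(n,X):
    c=vision.get_calibration(n); f=192/np.tan(np.radians(c['vfov']/2))
    p=np.array(c['R'])@X+c['t']; return f*p[0]/p[2]+c['cx'],f*p[1]/p[2]+c['cy']
E
python3 - <<'E'
from h import *
np.set_printoptions(precision=4,suppress=True)
T=lambda u,v:(270+u/6-.4,105+v/6-.4)
S=lambda u,v:(215+u/8-.4,140+v/8-.4)
L=plane("top",*T(160,337),.101);R=plane("top",*T(443,392),.101)
print("posts",L,R,np.linalg.norm(L-R),(L+R)/2)
for nm,p in dict(fl=(103,460),rr=(482,85),rl=(180,28)).items(): print(nm,plane("top",*T(*p),.022))
eL=tri(ray("top",*T(155,523)),ray("scene",*S(525,238)));eR=tri(ray("top",*T(392,570)),ray("scene",*S(775,178)))
print("edge",eL,eR,np.linalg.norm(eL[0]-eR[0]))
for n in("top","scene"): print(ray(n,250,190)[0])
E
```

```text
posts [ 0.6088 -0.1255  0.101 ] [ 0.5864 -0.2451  0.101 ] 0.12170873804498422 [ 0.5976 -0.1853  0.101 ]
fl [ 0.5626 -0.1081  0.022 ]
rr [ 0.7377 -0.2827  0.022 ]
rl [ 0.763 -0.143  0.022]
edge (array([ 0.5271, -0.1234,  0.1227]), np.float64(0.005807949717588386)) (array([ 0.51  , -0.2204,  0.1175]), np.float64(0.0017810738550592068)) 0.09864062805307733
[ 0.4857 -0.0264  1.0175]
[-0.2077  0.5704  0.6599]
```

Call:
jog_arm(series=[[0,0,0,0.104],[0,0,0,0.104],[0,0,0,0.104],[0,0,0,0.104],[0.015,-0.035,0,0],[0.015,-0.035,0,0],[0.015,-0.035,0,0],[0.015,-0.035,0,0]], grip=0, grip_force=40)

```text
time: 0.82
eef_pos: [0.2425, -0.5298, 0.2354]
tcp_rot: [0.994, -0.105, -0.002, -0.004]
contact_force: [1.1, 0.3, 1.4]
opening: 0.005
```

Call:
jog_arm(series=[[0.015,-0.035,0,0],[0.015,-0.035,0,0],[0.015,-0.035,0,0],[0.015,-0.035,0,0],[0.015,-0.035,0,0],[0.015,-0.035,0,0],[0.015,-0.035,0,0],[0.0,-0.0,0,0]])

```text
time: 1.48
eef_pos: [0.4031, -0.2943, 0.2343]
tcp_rot: [0.995, -0.104, -0.002, -0.007]
contact_force: [-0.1, 0.1, 0.4]
opening: 0.006
```

```bash
cat >> h.py <<'E'
from plant import monitor
PIV=np.array([.598,-.1855]); YAW=-.178
def st():
    s=monitor.get_state(); q=s['tcp_rot']; p=s['eef_pos']
    from scipy.spatial.transform import Rotation as Rn
    R=Rn.from_quat(q).as_matrix(); d=p[:2]-PIV; c,n=np.cos(YAW),np.sin(YAW)
    f=s['contact_force']
    print("t %.2f xs %.1f ys %.1f z %.1f tipz %.1f mm yaw %.3f F st (%.1f %.1f %.1f) open %.2f"%(s['time'],1e3*(c*d[0]+n*d[1]),1e3*(-n*d[0]+c*d[1]),1e3*p[2],1e3*p[2]-11,np.arctan2(R[1,0],R[0,0]),c*f[0]+n*f[1],-n*f[0]+c*f[1],f[2],s['opening']))
    return s
E
python3 -c "
from h import *
st()"
```

```text
t 1.48 xs -172.5 ys -141.6 z 234.3 tipz 223.3 mm yaw -0.209 F st (-0.1 0.1 0.4) open 0.01
```

Call:
jog_arm(series=[[0.012,-0.034,0,-0.015],[0.012,-0.034,0,-0.015],[0.012,-0.034,0,0],[0.01,-0.034,0,0],[0,-0.02,-0.0,0],[0,0,0.02,0],[0,0,0.02,0],[0,0,0,0]])

```text
time: 2.15
eef_pos: [0.4805, -0.143, 0.1953]
tcp_rot: [0.996, -0.087, -0.001, -0.005]
contact_force: [-1.1, -0.2, -0.2]
opening: -0.0
```

```bash
python3 -c "
from h import *
import cv2
st()
cv2.imwrite('pics/w1.png',vision.read_camera('wrist')[:,:,::-1])
s=vision.read_camera('scene')[:,:,::-1]
cv2.imwrite('pics/s1.png',cv2.resize(s[100:220,180:340],(800,600),interpolation=cv2.INTER_CUBIC))
"
```

```text
t 2.15 xs -123.2 ys 21.0 z 195.3 tipz 184.3 mm yaw -0.174 F st (-1.1 -0.4 -0.2) open -0.00
```

View pics/w1.png

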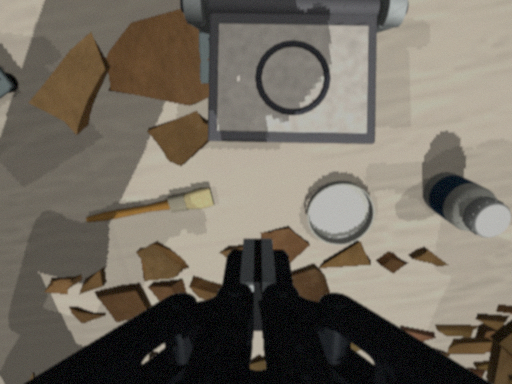

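View pics/s1.png

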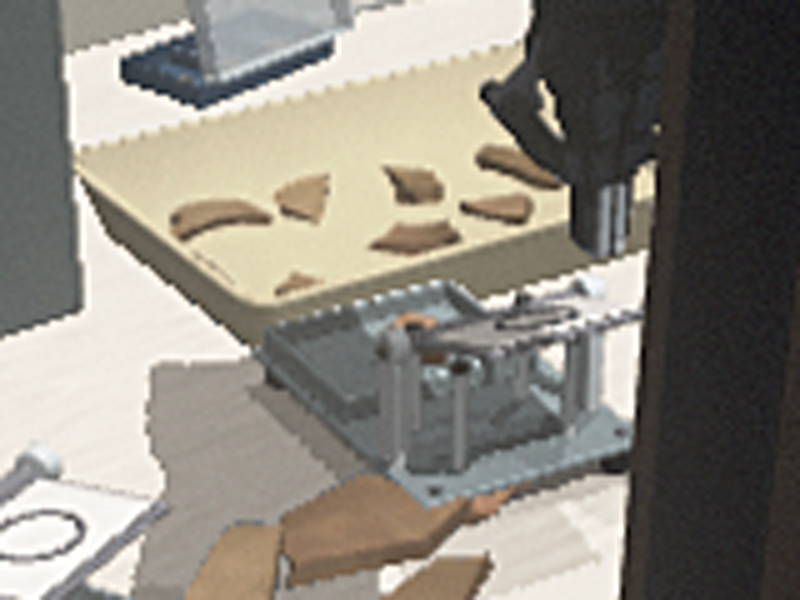

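Call:
jog_arm(series=[[0,0.022,0.02,-0.004],[0,0,0.02,0],[0,0,0.02,0],[0,0,0.015,0],[0,0,0.01,0],[0.01,0,0,0],[0.01,0,0,0],[0,0,0,0]])

```text
time: 2.92
eef_pos: [0.5044, -0.1789, 0.1226]
tcp_rot: [0.996, -0.089, 0.009, -0.0]
contact_force: [-2.7, 2.2, 0.1]
opening: -0.001
```

```bash
python3 -c "
from h import *
import cv2
st()
cv2.imwrite('pics/w2.png',vision.read_camera('wrist')[:,:,::-1])
s=vision.read_camera('top')[:,:,::-1]
cv2.imwrite('pics/t2.png',cv2.convertScaleAbs(cv2.resize(s[90:210,260:380],(600,600),interpolation=cv2.INTER_CUBIC),alpha=1.6))
"
```

```text
t 2.92 xs -93.2 ys -10.1 z 122.6 tipz 111.6 mm yaw -0.177 F st (-3.0 1.7 0.1) open -0.00
```

View pics/w2.png

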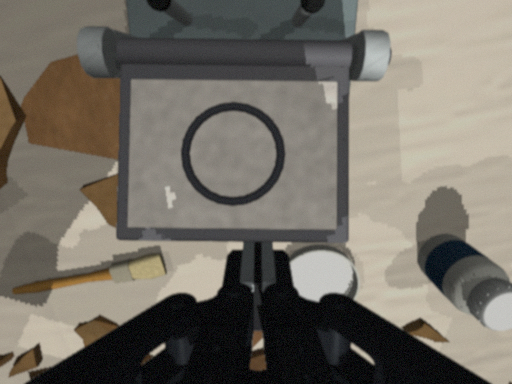

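View pics/t2.png

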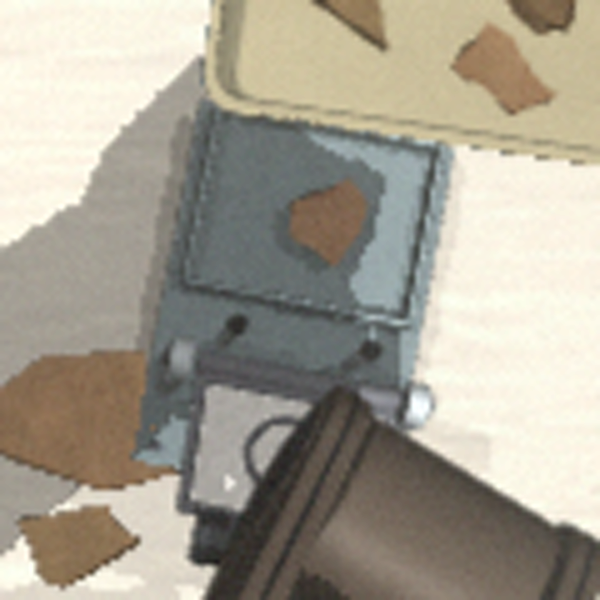

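Call:
jog_arm(series=[[-0.004,-0.006,0,0],[0,-0.005,0.006,0],[0,0,0.004,0],[0,0,0,0],[0,0,0,0],[0.003,0,0,0],[0.003,0,0,0],[0.002,0,0,0]])

```text
time: 3.68
eef_pos: [0.5065, -0.1669, 0.1134]
tcp_rot: [0.996, -0.086, 0.004, 0.001]
contact_force: [-7.1, -0.3, 2.3]
opening: -0.001
```

```bash
python3 -c "
from h import *
st()
"
```

```text
t 3.68 xs -93.4 ys 2.1 z 113.4 tipz 102.4 mm yaw -0.173 F st (-7.0 -1.5 2.3) open -0.00
```

Call:
jog_arm(series=[[0.004,0,-0.004,0],[0.005,0,-0.006,0],[0.005,0,-0.006,0],[0.005,0,-0.006,0],[0.006,0,-0.006,0],[0.006,0,-0.006,0],[0.006,0,-0.006,0],[0.006,0,-0.005,0]])

```text
time: 4.35
eef_pos: [0.531, -0.1718, 0.1521]
tcp_rot: [0.996, -0.085, -0.029, -0.003]
contact_force: [-4.9, 1.1, 3.6]
opening: -0.002
```

```bash
python3 -c "
from h import *
import cv2
st()
cv2.imwrite('pics/w3.png',vision.read_camera('wrist')[:,:,::-1])
s=vision.read_camera('scene')[:,:,::-1]
cv2.imwrite('pics/s3.png',cv2.resize(s[100:220,180:340],(800,600),interpolation=cv2.INTER_CUBIC))
"
```

```text
t 4.35 xs -68.4 ys 1.6 z 152.1 tipz 141.1 mm yaw -0.169 F st (-5.0 0.2 3.6) open -0.00
```

View pics/w3.png

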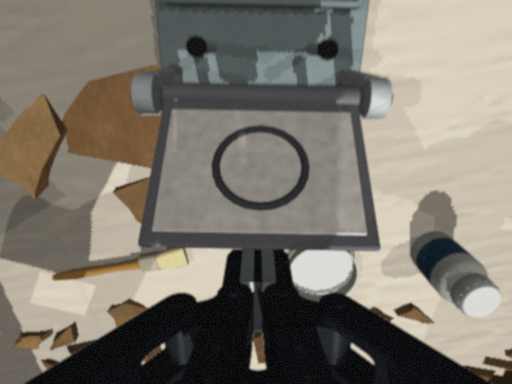

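View pics/s3.png

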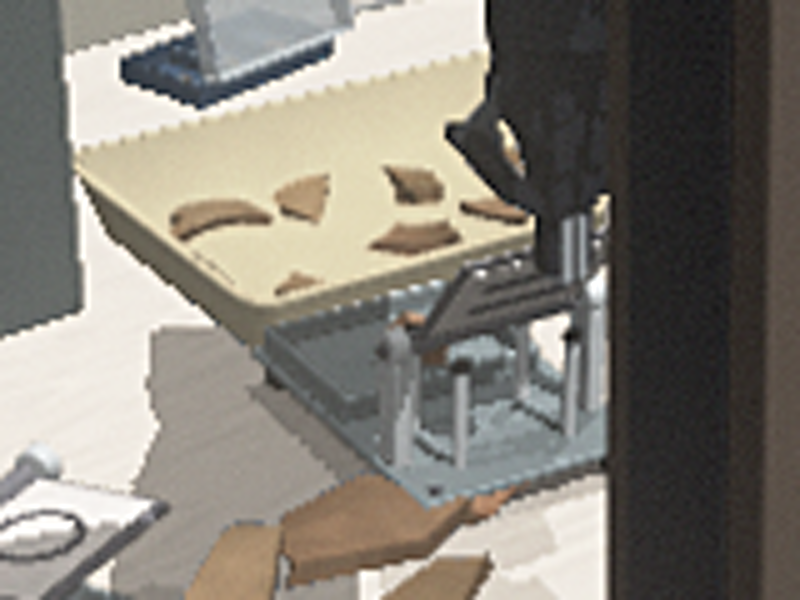

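Call:
jog_arm(series=[[0.007,0,-0.004,-0.004],[0.007,0,-0.004,-0.004],[0.007,0,-0.003,0],[0.007,0,-0.003,0],[0.007,0,-0.002,0],[0.007,0,-0.002,0],[0.007,0,-0.001,0],[0.007,0,0,0]])

```text
time: 5.12
eef_pos: [0.595, -0.1828, 0.1689]
tcp_rot: [0.996, -0.08, -0.025, -0.002]
contact_force: [-1.0, -0.2, 0.4]
opening: -0.006
```

```bash
python3 -c "
from h import *
import cv2
st()
s=vision.read_camera('scene')[:,:,::-1]
cv2.imwrite('pics/s4.png',cv2.resize(s[100:220,180:340],(800,600),interpolation=cv2.INTER_CUBIC))
"
```

```text
t 5.12 xs -3.4 ys 2.1 z 168.9 tipz 157.9 mm yaw -0.161 F st (-0.9 -0.4 0.4) open -0.01
```

View pics/s4.png

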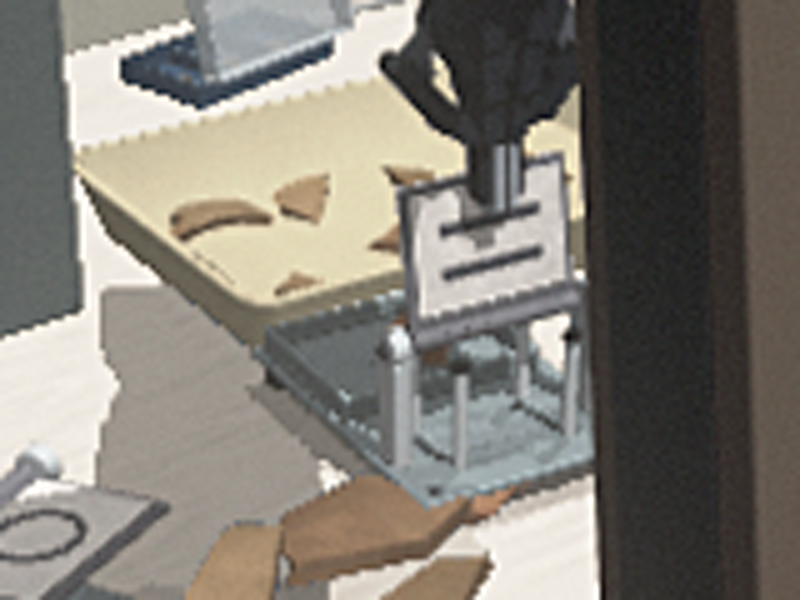

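Call:
jog_arm(series=[[0.006,0,0.002,0.008],[0.006,0,0.002,0.008],[0.006,0,0.003,0],[0.006,0,0.003,0],[0.005,0,0.004,0],[0.005,0,0.004,0],[0.005,0,0.005,0],[0.004,0,0.005,0]])

```text
time: 5.83
eef_pos: [0.6422, -0.1911, 0.1364]
tcp_rot: [0.996, -0.089, -0.023, -0.002]
contact_force: [-0.8, -0.0, 0.6]
opening: 0.005
```

```bash
python3 -c "
from h import *
import cv2
st()
s=vision.read_camera('scene')[:,:,::-1]
cv2.imwrite('pics/s5.png',cv2.resize(s[100:220,180:340],(800,600),interpolation=cv2.INTER_CUBIC))
"
```

```text
t 5.83 xs 44.5 ys 2.3 z 136.4 tipz 125.4 mm yaw -0.179 F st (-0.8 -0.2 0.6) open 0.00
```

View pics/s5.png

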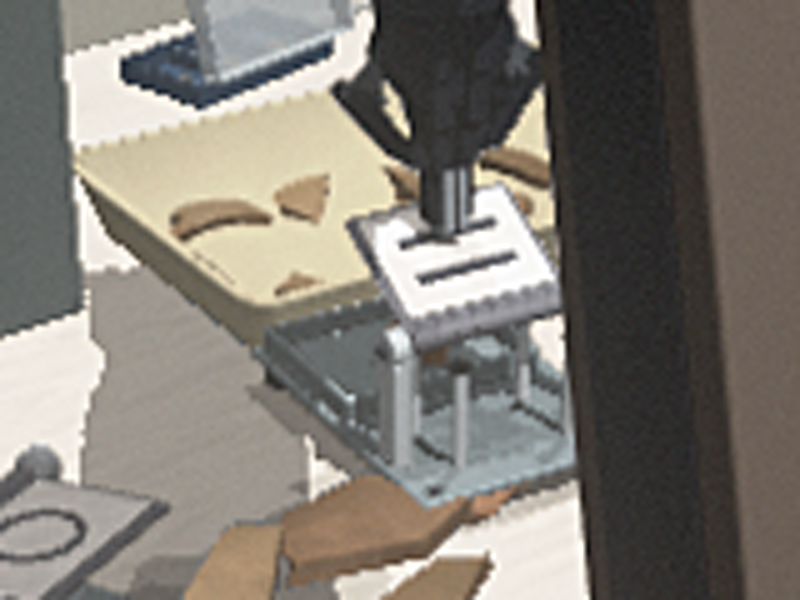

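Call:
jog_arm(series=[[0.002,0,0.004,0],[0.002,0,0.004,0],[0.001,0,0.004,0],[0.001,0,0.004,0],[0.001,0,0.003,0],[0,0,0.003,0],[0,0,0.003,0],[0,0,0.002,0]])

```text
time: 6.55
eef_pos: [0.6489, -0.192, 0.105]
tcp_rot: [0.996, -0.089, -0.023, -0.002]
contact_force: [-2.3, 0.0, 10.6]
opening: -0.004
```

```bash
python3 -c "
from h import *
st()
"
```

```text
t 6.55 xs 51.2 ys 2.6 z 105.0 tipz 94.0 mm yaw -0.179 F st (-2.3 -0.4 10.6) open -0.00
```

Call:
jog_arm(series=[[0,0,0.001,0],[0,0,0.001,0],[0,0,0.001,0],[0,0,0,0],[0,0,0,0],[0,0,0,0],[0,0,0,0],[0,0,0,0]])

```text
time: 7.22
eef_pos: [0.6489, -0.192, 0.1053]
tcp_rot: [0.996, -0.089, -0.023, -0.002]
contact_force: [-0.4, -0.1, 1.6]
opening: 0.001
```

```bash
python3 -c "
from h import *
st()
"
```

```text
t 7.22 xs 51.3 ys 2.6 z 105.3 tipz 94.3 mm yaw -0.179 F st (-0.4 -0.2 1.6) open 0.00
```

Call:
jog_arm(series=[[0,0,-0.005,0],[0,0,-0.015,0],[0,0,-0.03,0],[0,0,-0.03,0],[0,0,-0.03,0],[-0.02,0,-0.02,0],[-0.03,0,0,0],[-0.03,0,0,0]])

```text
time: 7.88
eef_pos: [0.5768, -0.1792, 0.2464]
tcp_rot: [0.996, -0.089, -0.023, -0.002]
contact_force: [-1.0, 0.7, 0.0]
opening: -0.001
```

Call:
jog_arm(series=[[-0.03,0.03,0,0],[-0.03,0.03,0,0],[-0.03,0.03,0,0],[-0.02,0.03,0,0],[0,0.03,0,0],[0,0.03,0,0],[0,0.03,0,0],[0,0,0,0]])

```text
time: 8.55
eef_pos: [0.4246, -0.3693, 0.2648]
tcp_rot: [0.996, -0.086, -0.017, 0.003]
contact_force: [-0.1, 0.0, 0.0]
opening: -0.001
```

```bash
python3 -c "
from h import *
import cv2
st()
s=vision.read_camera('scene')[:,:,::-1]
cv2.imwrite('pics/s6f.png',s)
cv2.imwrite('pics/s6.png',cv2.resize(s[130:220,200:320],(800,600),interpolation=cv2.INTER_CUBIC))
s=vision.read_camera('top')[:,:,::-1]
cv2.imwrite('pics/t6f.png',cv2.convertScaleAbs(s,alpha=1.6))
cv2.imwrite('pics/t6.png',cv2.convertScaleAbs(cv2.resize(s[105:205,270:370],(600,600),interpolation=cv2.INTER_CUBIC),alpha=1.6))
"
```

```text
t 8.55 xs -138.1 ys -211.6 z 264.8 tipz 253.8 mm yaw -0.173 F st (-0.1 -0.0 0.0) open -0.00
```

View pics/s6.png

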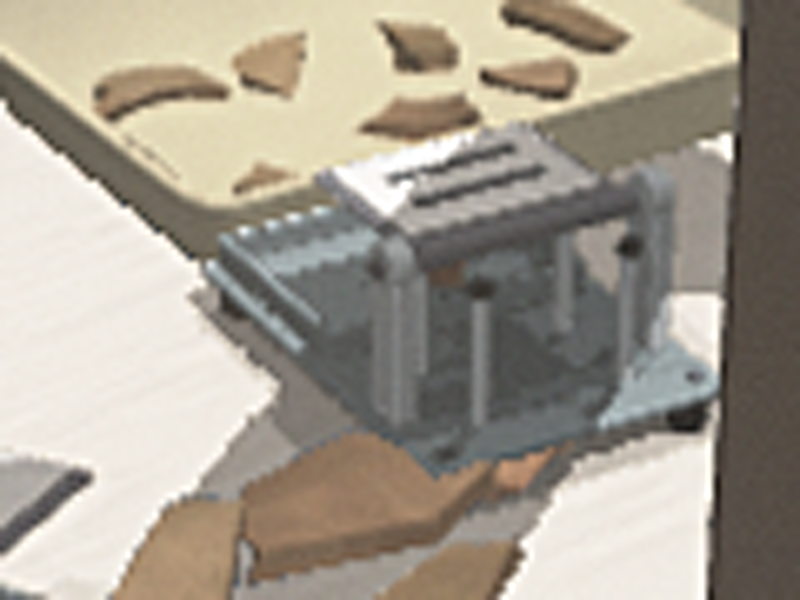

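View pics/t6.png

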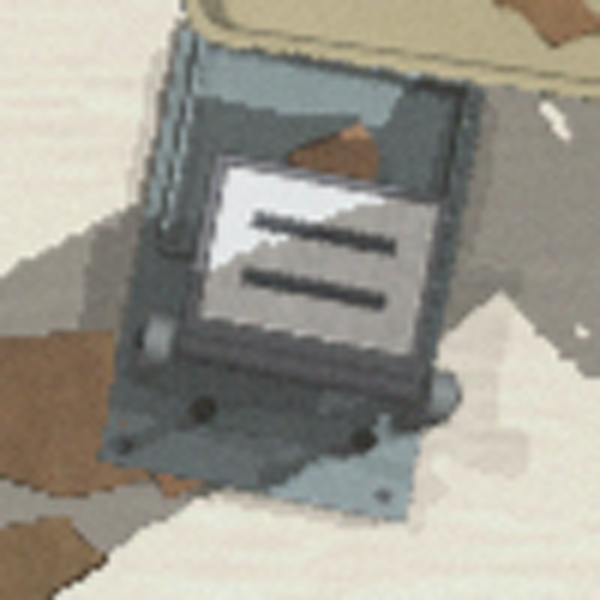

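View pics/t6f.png

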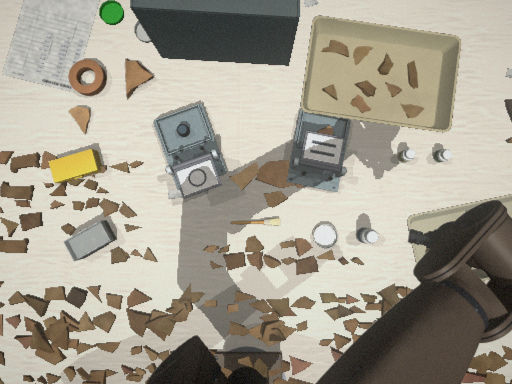

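```bash
python3 - <<'E'
from h import *
np.set_printoptions(precision=4,suppress=True)
T=lambda u,v:(270+u/6-.4,105+v/6-.4)
S=lambda u,v:(200+u/6.667-.4,130+v/6.667-.4)
for a,b in (((219,156),(318,176)),((441,204),(520,122))):
    p,e=tri(ray("top",*T(*a)),ray("scene",*S(*b))); print(p,e)
c,n=np.cos(YAW),np.sin(YAW)
for th in (np.pi,np.pi-.1):
  for y in (.052,-.052):
    x=-.085*np.cos(th);X=np.array([PIV[0]+c*x-n*y,PIV[1]+n*x+c*y,.09+.085*np.sin(th)])
    u,v=proj("top",X);U,V=proj("scene",X);print(th,(u+.4-270)*6,(v+.4-105)*6,(U+.4-200)*6.667,(V+.4-130)*6.667)
E
```

```text
[ 0.6882 -0.1522  0.0904] 0.0010231545428864989
[ 0.6675 -0.2473  0.0928] 0.0017622032359191756
3.141592653589793 213.17493813654835 150.72836738998296 307.47048397116885 176.6291775254001
3.141592653589793 451.34147701604365 195.276148308122 517.7034266517624 121.40253847021398
3.041592653589793 215.64337988037812 147.3541396209593 307.57775992973643 158.71540670202245
3.041592653589793 455.98866735540446 192.3087791288379 518.5442328814348 103.89585730421823
```

```bash
python3 -c "
from plant import workorder
print(workorder.sign_off())"
```

```text
the job is handed in; nothing more can be done
None
```

I turned station A's tag (the station with the sherd) right over. I used the shut fingertips to drag the free edge up, push the tag past upright, and lower it onto the rear rests. It was never pinched. I then backed the arm clear and handed the job in at about 8.7 s.

**Tag A:** The last pictures show the two-bar face up. The free edge triangulates to about 90–93 mm above the table, and in the scene view its corners sit where a tag at pi should, within a pixel or so. That is level.

**Forces:** The press met the stop with the tips at about 94 mm, where I read about 10 N. I then gave a small extra press, and the tips did not go any lower. About 10 N was the highest reading, but I only saw forces at the end of each move, so a short peak in between could have been missed.

**Everything else:** By eye in the top view, tag B is still ring face up, and the loupe, brush, dish and bottle look unmoved. The sherd is partly hidden by the turned tag, but the part that shows is where it was. No check failed or disagreed.

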